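# Gauge the gap of a fork block with a stepped gauge

### The job

Find the unknown gap of the middle fork block on the steel plate with the stepped gauge: take the gauge from its stand, lower it upright, thin leaf first, into that gap until a leaf is too thick to enter, and leave it standing there. Then record the result: stand the small brass weight on the spot of the white board that has the colour of the leaf that binds, the lowest coloured leaf that has stayed above the jaws.

Things in the scene. Friction and masses are not known exactly. Their poses are not given: they have to be found in the camera images.
- gauge_grip (a point): Stepped gauge: centre of its grey handle (24 mm in x, 30 in y, 50 tall), 89 mm above the foot. Below it four leaves, each 16 mm high, 34 wide in y; thickness in x from the foot up: steel 10, blue 28, yellow 46, red 64 mm. 0.3 kg. Starts upright in a black stand, steel leaf 16 mm deep in a pocket: lift it straight out. In the fork this point rests 73 (blue binds), 57 (yellow) or 41 mm (red) above fork_mouth.
- fork_mouth (a point): Mouth of the middle of three aluminium fork blocks fixed on a dark steel plate (green under the middle one), 60 mm apart along y: centre of its gap, level with the jaw tops, 72 mm above the desk. Jaws face along x; gap 58 mm deep, open along y, jaws 44 mm wide, block 80 mm in x. Gap unknown: 18, 36 or 54 mm, so blue, yellow or red binds; leaves that enter have 4 mm or more free each side.
- counter_mid (a point): The small brass weight with a knob on top: its centre, half-way up. 30 mm in diameter, 47 mm tall, 0.2 kg, stands upright on the desk; can be grasped round its body at this height. The larger brass weight (38 mm wide, 60 mm tall) is not meant.
- board_mid (a point): The white board, fixed flat on the desk: centre of its top face, 6 mm above the desk. 68 mm (x) by 196 mm (y). Three round coloured spots, 52 mm in diameter, lie along its y axis: blue centred at y = +62 mm, yellow at y = 0, red at y = -62 mm in the board's frame.
Things that resemble listed ones, but are neither listed nor needed, are in the scene too. What is shaped like the part that bears counter_mid but black or red is not meant.

How it is judged (in metres and radians):
On the way:
1. the gauge stands upright in the gap of the middle fork with a leaf resting on the jaws, the small weight not yet moved (x of gauge_grip in the frame of fork_mouth between -0.01 and 0.01 m and y of gauge_grip in the frame of fork_mouth between -0.015 and 0.015 m and angle between gauge_grip's own z axis and vertical below 0.17 rad and (z of gauge_grip in the frame of fork_mouth between 0.067 and 0.079 m or z of gauge_grip in the frame of fork_mouth between 0.051 and 0.063 m or z of gauge_grip in the frame of fork_mouth between 0.035 and 0.047 m) and distance of counter_mid from where it was at the start of the episode below 0.03 m), for 0.3 s.
At the end, for the whole second after the job is handed in: Gauge in the middle fork's gap, upright within 10 degrees, centred within 10 mm across and 15 mm along it, binding leaf on the jaws (height within 6 mm); small brass weight upright on the spot of that leaf's colour, within 20 mm of its centre in x and in y of the board (x of gauge_grip in the frame of fork_mouth between -0.01 and 0.01 m and y of gauge_grip in the frame of fork_mouth between -0.015 and 0.015 m and angle between each of gauge_grip, counter_mid's own z axis and vertical below 0.17 rad and x of counter_mid in the frame of board_mid between -0.02 and 0.02 m and z of counter_mid in the frame of board_mid between 0.0195 and 0.0275 m and ((z of gauge_grip in the frame of fork_mouth between 0.067 and 0.079 m and y of counter_mid in the frame of board_mid between 0.042 and 0.082 m) or (z of gauge_grip in the frame of fork_mouth between 0.051 and 0.063 m and y of counter_mid in the frame of board_mid between -0.02 and 0.02 m) or (z of gauge_grip in the frame of fork_mouth between 0.035 and 0.047 m and y of counter_mid in the frame of board_mid between -0.082 and -0.042 m))); the robot touches nothing.
It also fails if it takes over 45 s, if anything falls off the work surface, if the arm or the gripper's body presses on something with over 40 N, if the wrist force passes 120 N, or if a joint passes its speed limit or range.

### The arm

A 6-joint arm with a two-finger parallel gripper is mounted at the origin on a cart in front of the work surface, level with it; the furniture and walls round the work are solid. World frame = base frame: x ahead of the robot, y to its left, z up, the work surface at z = 0. Lengths are in mm, angles in rad, forces in N, time in s.
With the tool pointing down it reaches from about 300 to 775 mm from the base axis. Payload 14.6 kg.
Tool frame: the origin (TCP) lies at the very end of the fingers, on their centre line; the grasp point (between the pads) lies manip.grasp_offset behind it (manip.grasp_offset is the distance from the TCP to the grasp point, in mm); z points along the fingers, y is the direction in which the jaws open and shut (so a half turn about z gives the same grasp; the last joint's range is limited). The gripper opens to 94 mm and grips with 3 to 60 N. Pads are 16 mm wide; open, the fingers measure 119 mm over their backs; the gripper's body (75 mm by 177 mm) begins 78 mm behind the grasp point.
Start: joints at [1.192, 0.3, 1.521, -0, 1.321, -0.067], TCP at [168.722, 523.471, 205.446] pointing down, gripper open.
Joint ranges: [-3.03, 3.03], [-0.79, 2.21], [0.23, 2.52], [-1.04, 4.18], [0, 3.07], [-2.55, 2.55]. Speed limits (rad/s): [2.22, 2.22, 2.57, 3.14, 3.14, 3.14].

### API

Orientations are given as [roll, pitch, yaw] about the fixed x, y, z axes, in that order (R = Rz(yaw) Ry(pitch) Rx(roll)).
In Python, from cell import manip gives the robot as it stands.
- The arm moves only by the tool send_rows, never from a script. Its argument "commands" is a list of rows, each a list of 2 entries, a list of its own where there are three numbers: the shift along the tool's x, y, z in m, then the turn about the tool's z in rad. A call has exactly 8 rows; each row is the pose to reach, as a shift and turn from the pose commanded when the call began, along the tool's axes at that moment; what a row does not reach only later rows make up. A row lasts 1/12 s, in which the tool goes at most 41.7 mm and 7.16 degrees, less where a joint would pass 70% of its speed; a pose out of reach is approached as far as the arm can. A call with a gripper value outside its range is refused whole. "hand" is the closure, from -1 (fully open) to 1 (shut), so that 0 is half open, set as the call begins (left out, the last holds). The fingers move at their own pace and stop on an object; "force" is the grip in N (left out, the last holds). Time passes only in rows, so rows that repeat a pose let the fingers close, or fill a call up. It gives the time, the measured TCP pose, the force and the opening at its end, in the units of the state.
- manip.read_state(): the state, without advancing time (a new reading comes with each control period).
- manip.camera(name): name is "side" or "top"; returns the picture (400x640x3 uint8, red, green, blue); there is no depth.
- manip.camera_model(name): a dict with "K" (3x3 intrinsics, pixels), "k1" (the pictures are not rectified: a ray, as slopes to the right and down, at radius r is drawn at 1 + k1 r^2 times it, then the intrinsics apply), "eye" and "attitude" of the camera in the world. Camera axes: x right, y down, z forward; pixel columns grow to the right and rows downward; lengths in mm; the calibration is good to about 2 mm. A picture is of the moment at which its call begins. camera_model takes no time and is no camera call.
- manip.sign_off(): hands the job in, once; it reports no verdict.
The state is a dict: "clock": time; "joints": joint angles; "qd": joint speeds; "effort": joint torques, N m; "eef_pos": TCP position; "eef_rot": TCP orientation; "wrist_force": force on the tool from outside, world axes, zero at the start; "moment": the same for the moment, N m; "finger_gap": finger opening in mm.
Only numpy, scipy, OpenCV 4.12 (cv2) and the standard library are available. Lean on these libraries where they do the work, as an engineer would, in place of code of your own. Each camera call takes 0.05 s, during which the arm holds its last target.

## Working session

There is one attempt and no reset: what is moved stays moved. The work goes in short steps, Python scripts to look and compute and a tool call to move; the robot and the scene stay as the last step left them, time stands still between calls to the robot, and variables do not carry over. Pictures are saved under pics/ and viewed, and the job is handed in when it is done.

Besides the shell and the picture viewer there is one more tool, called as name(argument=value, ...), one argument or row to a line, values as JSON. send_rows: Moves the arm, as the interface text tells. Its arguments: {"type":"object","properties":{"commands":{"type":"array","items":{"type":"array"}},"hand":{"type":"number"},"force":{"type":"number"}},"required":["commands"]}

```bash
ls; mkdir -p pics; python3 - <<'E'
from cell import manip
import cv2
for n in("side","top"):
    im=manip.camera(n); cv2.imwrite(f"pics/{n}0.png",im[:,:,::-1]); print(n,manip.camera_model(n))
print(manip.read_state(),manip.grasp_offset)
E
```

```text
pics
side {'K': array([[437.45844201,   0.        , 317.38975937],
       [  0.        , 437.45844201, 208.41333202],
       [  0.        ,   0.        ,   1.        ]]), 'k1': 0.001978007821270409, 'eye': array([ 205.52363302, 1037.8109327 ,  637.02674466]), 'attitude': array([-2.14082346, -0.00450284, -2.76063703])}
top {'K': array([[500.76017716,   0.        , 315.71328223],
       [  0.        , 500.76017716, 207.66456349],
       [  0.        ,   0.        ,   1.        ]]), 'k1': -0.06363339561302718, 'eye': array([ 379.77756221,  256.85895694, 1108.85485726]), 'attitude': array([-3.03054457, -0.00801247, -1.57311171])}
{'clock': 0.1, 'joints': array([ 1.19236190e+00,  3.00439757e-01,  1.52150411e+00,  3.00239101e-05,
        1.32072794e+00, -6.65915108e-02]), 'qd': array([-0.00106762, -0.00121192, -0.00259675,  0.00108193,  0.00110313,
        0.00014983]), 'effort': array([ 1.13548584e-03, -5.32641041e+01, -3.53286517e+01,  7.09671155e-02,
        2.34664581e-02, -6.15669683e-05]), 'eef_pos': array([168.65021835, 523.25530667, 204.93609153]), 'eef_rot': array([-3.14051783e+00, -1.00826913e-04,  2.82974224e+00]), 'wrist_force': array([0.2226564 , 0.14256978, 0.76528451]), 'moment': array([ 0.02359802, -0.01246414, -0.00424268]), 'finger_gap': 94.08279124269968} 18.8
```

View pics/top0.png

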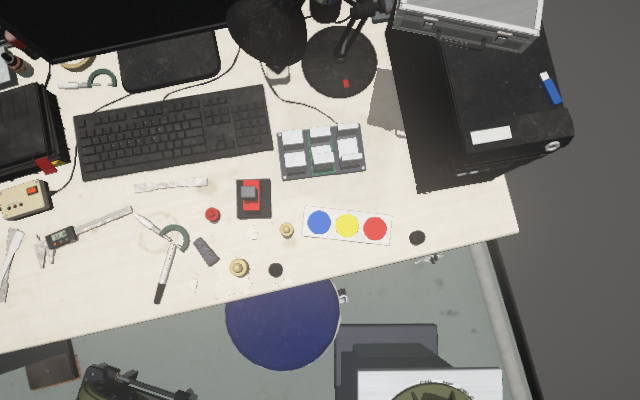

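View pics/side0.png

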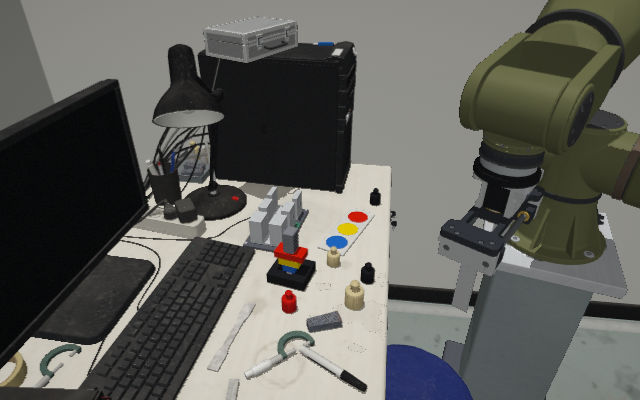

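```bash
cat > h.py <<'E'
import numpy as np,cv2
from cell import manip
from scipy.spatial.transform import Rotation as R
def model(n):
    m=manip.camera_model(n); return m['K'],m['k1'],np.array(m['eye']),R.from_euler('xyz',m['attitude']).as_matrix()
def ray(n,p):
    K,k,e,A=model(n); d=np.array([(p[0]-K[0,2])/K[0,0],(p[1]-K[1,2])/K[1,1]]); u=d.copy()
    for _ in range(20): u=d/(1+k*(u@u))
    return e,A@np.array([u[0],u[1],1.])
def onz(n,p,z):
    e,v=ray(n,p); return e+v*(z-e[2])/v[2]
def proj(n,P):
    K,k,e,A=model(n); c=A.T@(np.array(P,float)-e); u=c[:2]/c[2]; u=u*(1+k*(u@u)); return u*K[0,0]+K[:2,2]
def tri(p_top,p_side):
    a,u=ray('top',p_top); b,v=ray('side',p_side); u/=np.linalg.norm(u); v/=np.linalg.norm(v)
    s,t=np.linalg.lstsq(np.c_[u,-v],b-a,rcond=None)[0]; return (a+s*u+b+t*v)/2,np.linalg.norm(a+s*u-b-t*v)
def crop(n,im,x0,y0,x1,y1,s,name):
    cv2.imwrite(name,cv2.resize(im[y0:y1,x0:x1,::-1],None,fx=s,fy=s,interpolation=cv2.INTER_CUBIC))
E
python3 - <<'E'
from h import *
t=cv2.imread('pics/top0.png')[:,:,::-1]; s=cv2.imread('pics/side0.png')[:,:,::-1]
crop('top',t,200,110,400,260,4,'pics/tc.png'); crop('side',s,235,170,395,290,5,'pics/sc.png')
for nm,p,z in [('gauge top',(250,192),110),('fork',(322,155),72),('small',(287,230),45),('big',(239,268),60),('Y',(347,225),6),('B',(319,222),6),('R',(375,228.5),6)]: print(nm,onz('top',p,z).round(1))
E
```

```text
gauge top [523.1 380.9 110. ]
fork [607.2 234.8  72. ]
small [450.7 309.2  45. ]
big [370.5 408.2  60. ]
Y [464.1 178.7   6. ]
B [470.9 240.5   6. ]
R [456.2 116.8   6. ]
```

View pics/tc.png

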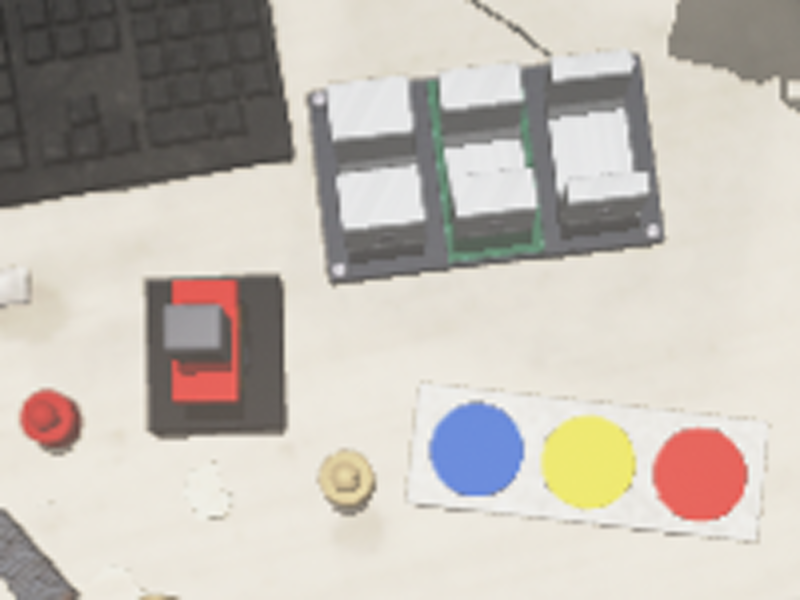

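View pics/sc.png

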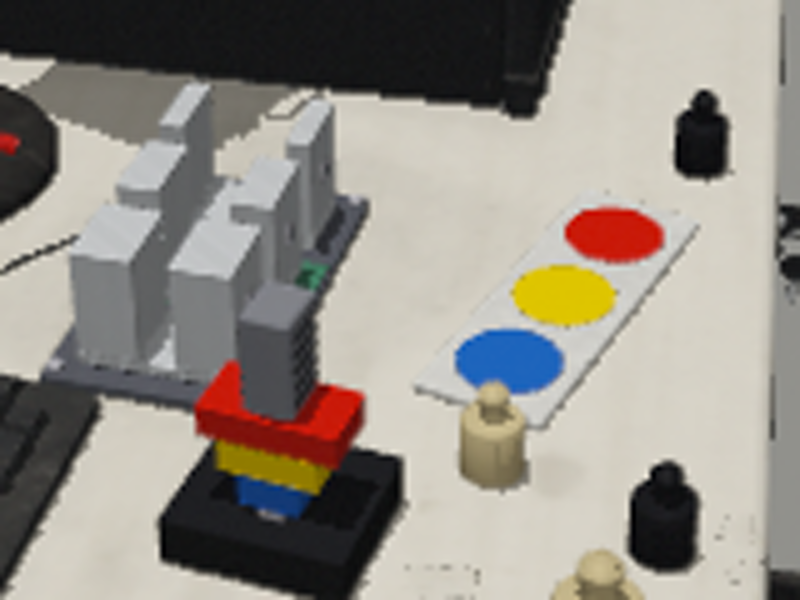

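```bash
python3 - <<'E'
from h import *
t=cv2.imread('pics/top0.png')[:,:,::-1]; s=cv2.imread('pics/side0.png')[:,:,::-1]
crop('top',t,275,120,371,182,8,'pics/tf.png'); crop('top',t,230,170,330,245,8,'pics/tg.png'); crop('side',s,265,220,361,290,8,'pics/sg.png')
E
```

```text
(no output)
```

View pics/tf.png

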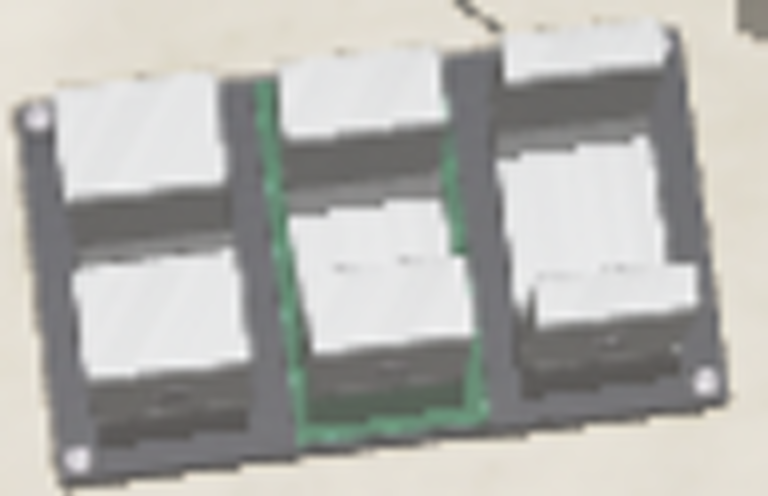

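View pics/tg.png

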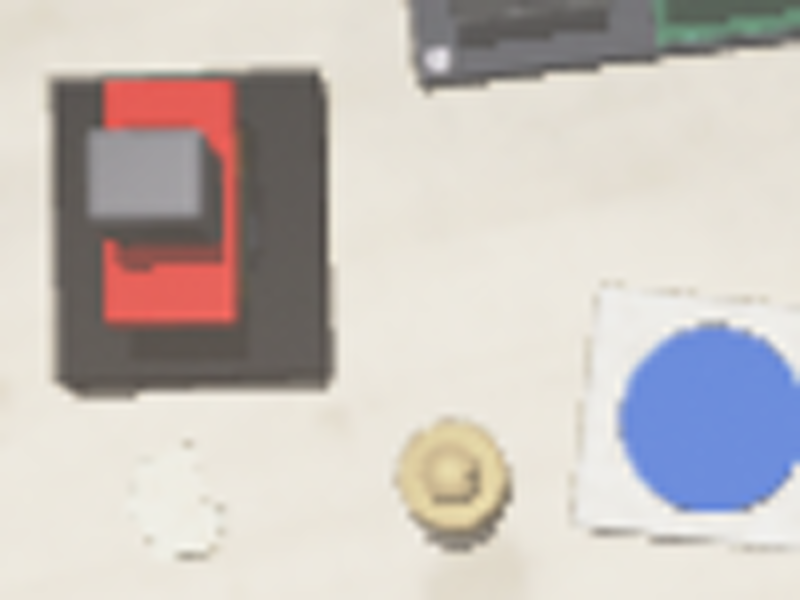

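View pics/sg.png

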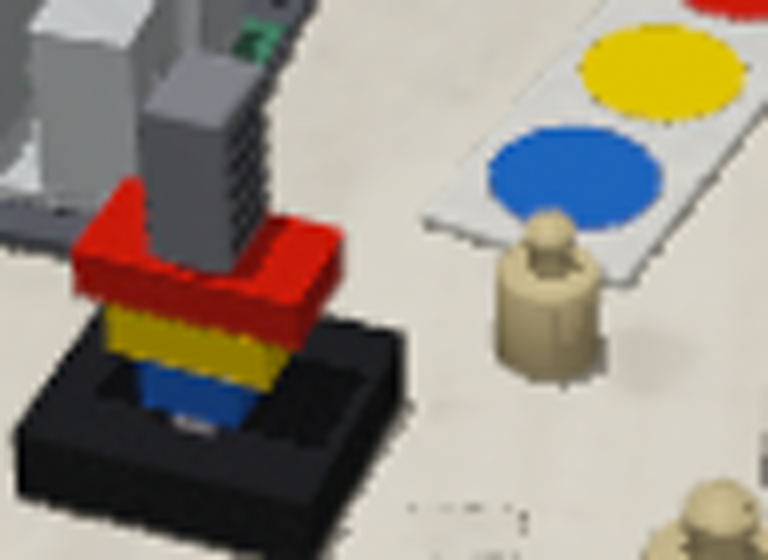

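```bash
cat > m.py <<'E'
from h import *
def pts(L,o,s,z,n='top'):
    return np.array([onz(n,(o[0]+(x+.5)/s-.5,o[1]+(y+.5)/s-.5),z) for x,y in L])
c=pts([(280,68),(440,50),(472,335),(312,352)],(275,120),8,72); print(c.round(1),c.mean(0).round(1))
e=[c[0]-c[3],c[1]-c[2]]; print([ (np.linalg.norm(v).round(1),np.degrees(np.arctan2(v[1],v[0])).round(2)) for v in e])
v=c[0]-c[1]; print(np.linalg.norm(v),np.degrees(np.arctan2(-v[0],v[1])))
print('inner',pts([(286,138),(445,122),(460,259),(335,270)],(275,120),8,72).round(1))
pl=pts([(15,108),(670,27),(728,400),(62,488)],(275,120),8,10);print('plate',pl.round(1))
for a,b in((3,0),(2,1)):
    v=pl[b]-pl[a];print(np.degrees(np.arctan2(v[1],v[0])))
for a,b in((1,0),(2,3)):
    v=pl[b]-pl[a];print(np.degrees(np.arctan2(-v[0],v[1])))
# gauge handle top
T=np.array([(87,128),(200,127),(203,216),(88,218)]);S=np.array([(140,108),(190,50),(262,62),(218,125)])
tc=[(230+x/8,170+y/8) for x,y in T]; sc=[(265+x/8,220+y/8) for x,y in S]
# top img: left=+y, up=+x. TL=(+x,+y) ; side match by nearest
P=[tri(tc[i],sc[j]) for i,j in ((0,0),(1,1),(2,2),(3,3))]
for j in range(4): 
    print(j,[ (tri(tc[i],sc[(i+j)%4])[0].round(0),round(tri(tc[i],sc[(i+j)%4])[1],1)) for i in range(4)])
h=tri(np.mean(tc,0),np.mean(sc,0));print('handle top',h)
for z in(110,115,130):
  g=pts(T,(230,170),8,z);print(z,g.mean(0).round(1))
g=pts([(103,78),(235,78),(237,322),(103,322)],(230,170),8,90);print('red',g.round(1),g.mean(0))
g=pts([(50,77),(322,70),(330,380),(58,383)],(230,170),8,25);print('stand',g.round(1),g.mean(0))
def blob(m,area):
    n,l,st,ce=cv2.connectedComponentsWithStats(m.astype('uint8'));return [(ce[i].round(1),st[i][4]) for i in range(1,n) if area<st[i][4]<3*area]
for n in('top','side'):
    im=cv2.imread(f'pics/{n}0.png'); hsv=cv2.cvtColor(im,cv2.COLOR_BGR2HSV).astype(int);H,Sa,V=hsv[...,0],hsv[...,1],hsv[...,2]
    for nm,m in(('B',(abs(H-110)<12)&(Sa>120)&(V>150)),('Y',(abs(H-28)<6)&(Sa>120)&(V>150)),('R',((H<6)|(H>174))&(Sa>130)&(V>150))):
        b=blob(m,200); print(n,nm,[(q,onz(n,q[0],6).round(1)) for q in b])
t=pts([(453,475)],(230,170),8,36);print('small shoulder36?',t)
E
python3 m.py
```

```text
[[665.5 261.   72. ]
 [670.5 218.4  72. ]
 [593.3 210.4  72. ]
 [588.8 252.6  72. ]] [629.5 235.6  72. ]
[(np.float64(77.2), np.float64(6.22)), (np.float64(77.5), np.float64(5.91))]
42.812205126428125 6.598380938461574
inner [[646.5 259.4  72. ]
 [650.8 217.2  72. ]
 [613.8 213.5  72. ]
 [610.8 246.5  72. ]]
plate [[671.2 335.7  10. ]
 [694.6 151.2  10. ]
 [587.7 136.4  10. ]
 [563.  321.8  10. ]]
7.295044294395932
7.88240574217008
7.238158160131242
7.583850305782977
0 [(array([534., 399., 118.]), np.float64(0.7)), (array([534., 370., 117.]), np.float64(0.1)), (array([513., 369., 118.]), np.float64(2.4)), (array([512., 398., 118.]), np.float64(2.1))]
1 [(array([527., 394., 136.]), np.float64(8.8)), (array([525., 367., 116.]), np.float64(19.0)), (array([520., 373.,  98.]), np.float64(10.8)), (array([521., 401., 121.]), np.float64(22.0))]
2 [(array([518., 392., 135.]), np.float64(27.0)), (array([533., 371.,  96.]), np.float64(11.0)), (array([529., 377., 102.]), np.float64(31.4)), (array([514., 397., 139.]), np.float64(12.2))]
3 [(array([525., 396., 115.]), np.float64(19.4)), (array([54
[... 327 characters left out ...]
3 365.3  90. ]
 [489.1 364.1  90. ]
 [489.2 398.4  90. ]] [520.74480903 381.78577334  90.        ]
stand [[563.7 423.   25. ]
 [565.5 348.4  25. ]
 [480.2 345.5  25. ]
 [479.5 419.5  25. ]] [522.22659361 384.08426695  25.        ]
top B [((array([318.8, 222.2]), np.int32(379)), array([470.4, 241. ,   6. ]))]
top Y [((array([346.8, 225.3]), np.int32(389)), array([463.4, 179.1,   6. ]))]
top R [((array([251.6, 194.9]), np.int32(248)), array([531.5, 390.2,   6. ])), ((array([374.5, 228.4]), np.int32(394)), array([456.4, 117.9,   6. ]))]
side B [((array([336.4, 241.5]), np.int32(202)), array([472.3, 241.8,   6. ]))]
side Y []
side R []
small shoulder36? [[453.56149266 311.43671376  36.        ]]
```

```bash
python3 - <<'E'
from h import *
s=cv2.imread('pics/side0.png')[:,:,::-1]
crop('side',s,240,180,320,250,10,'pics/sf.png')
print('lamp',tri((265,35),(188,100)))
print('lamp low rim',tri((275,68),(190,118)))
for z in(0,300,500): print('pc',z,onz('top',(416,192),z),onz('top',(390,20),z))
print([ (q.round(1)) for q in [proj('side',p) for p in [(665.5,261,72),(670.5,218.4,72),(593.3,210.4,72),(588.8,252.6,72)]]])
E
```

```text
lamp (array([755.08299862, 336.33037642, 342.06129869]), np.float64(18.44705224946569))
lamp low rim (array([735.13863367, 333.16714087, 300.28166948]), np.float64(59.60380051790127))
pc 0 [538.47793759  22.40513241   0.        ] [947.69174948  71.76802167   0.        ]
pc 300 [495.54164859  85.83647052 300.        ] [794.04291522 121.84426043 300.        ]
pc 500 [466.91745592 128.12402925 500.        ] [691.61035905 155.2284196  500.        ]
[array([259.1, 205.8]), array([265.4, 196.9]), array([295. , 201.6]), array([289.4, 210.6])]
```

View pics/sf.png

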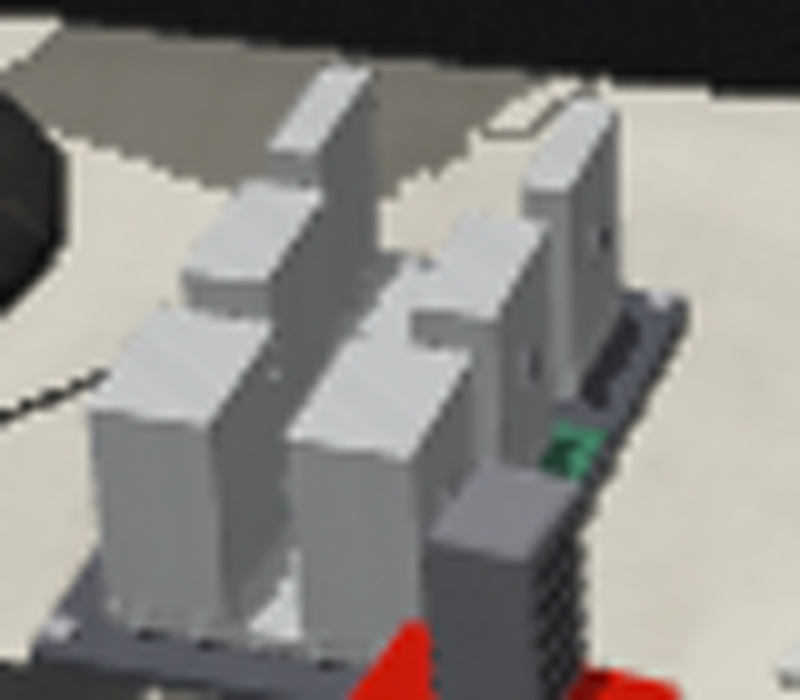

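```bash
python3 - <<'E'
from h import *
T=[(280,68),(440,50),(472,335),(312,352)];S=[(185,278),(245,182),(548,225),(500,318)]
t=[(275+(x-3.5)/8,120+(y-3.5)/8) for x,y in T]; s=[(240+(x-4.5)/10,180+(y-4.5)/10) for x,y in S]
for a,b in zip(t,s):
    print(tri(a,b), onz('side',b,72).round(1))
print(tri(np.mean(t,0),np.mean(s,0)),onz('side',np.mean(s,0),72))
# weight : body silhouette centre
print('w',tri((230+(453-3.5)/8,170+(470-3.5)/8),(265+(549-3.5)/8,220+(228-3.5)/8)))
print('handle on z116 side',onz('side',(265+(202.5-3.5)/8,220+(86-3.5)/8),116))
E
```

```text
(array([667.67791358, 261.25194006,  67.00562039]), np.float64(1.5548944456097085)) [664.5 268.1  72. ]
(array([672.73436922, 218.81860177,  69.00155771]), np.float64(2.9351881398038873)) [671.9 223.1  72. ]
(array([594.32760562, 210.57322199,  70.27831165]), np.float64(1.3245764932857054)) [593.8 213.1  72. ]
(array([588.9282178 , 252.48407799,  69.82539627]), np.float64(0.6397740164281183)) [587.1 255.5  72. ]
(array([630.72161793, 235.7399534 ,  68.79363075]), np.float64(1.248785061096536)) [628.99149137 240.28665296  72.        ]
w (array([455.21256612, 311.36644466,  41.1367752 ]), np.float64(1.381240077966147))
handle on z116 side [526.80814354 380.75700435 116.        ]
```

```bash
cat > go.py <<'E'
from h import *
import sys
def d(x,y,z,yaw):
    s=manip.read_state(); A=R.from_euler('xyz',s['eef_rot']); 
    v=A.inv().apply(np.array([x,y,z])-s['eef_pos'])/1000
    q=(A.inv()*R.from_euler('xyz',[np.pi,0,yaw])).as_rotvec()
    print('clock',round(s['clock'],2),'pos',s['eef_pos'].round(1),'rot',s['eef_rot'].round(3),'shift',v.round(4),'turn',q.round(3),'F',s['wrist_force'].round(1),'gap',round(s['finger_gap'],1),'dist',np.linalg.norm(v).round(3))
if __name__=='__main__': d(*map(float,sys.argv[1:]))
E
python3 go.py 523.5 384.3 205 1.597
```

```text
clock 0.1 pos [168.7 523.3 204.9] rot [-3.141 -0.     2.83 ] shift [-3.804e-01 -2.340e-02 -1.000e-04] turn [-1.000e-03  1.000e-03  1.233e+00] F [0.2 0.1 0.8] gap 94.1 dist 0.381
```

Candidates in the top picture:
- **Weights:** small brass at (287,230), large brass at (239,268), red at (212,215), black at (276,270) and (417,238). I choose (287,230). In the side crop it is visibly smaller than the other brass one.
- **Forks:** left at (299,152), middle on the green patch at (322,155), right at (350,150). I choose the middle one.
- **Gauge:** the only one is at (250,192).
- **Board spots:** blue (319,222), yellow (347,225), red (375,228).

The middle gap looks like about 36 mm. Now I move to the gauge.

send_rows(
  commands=[
    [[-0.035,-0.002,0],0.11],
    [[-0.07,-0.004,0],0.22],
    [[-0.105,-0.006,0],0.33],
    [[-0.14,-0.008,0],0.44],
    [[-0.175,-0.011,0],0.55],
    [[-0.21,-0.013,0],0.66],
    [[-0.245,-0.015,0],0.77],
    [[-0.28,-0.017,0],0.88],
  ],
  hand=-1,
  force=25,
)

```text
clock: 0.77
eef_pos: [431.4, 420.4, 205.2]
eef_rot: [-3.141, 0.0, 1.944]
wrist_force: [0.5, 1.1, 0.3]
finger_gap: 93.9
```

```bash
python3 go.py 523.5 384.3 160 1.597
```

```text
clock 0.77 pos [431.4 420.4 205.2] rot [-3.141  0.     1.944] shift [-0.0672  0.0726  0.0452] turn [-0.001  0.     0.347] F [0.5 1.1 0.3] gap 93.9 dist 0.109
```

send_rows(
  commands=[
    [[-0.017,0.018,0],0.09],
    [[-0.034,0.036,0],0.18],
    [[-0.051,0.055,0.01],0.27],
    [[-0.067,0.0725,0.02],0.347],
    [[-0.067,0.0725,0.045],0.347],
    [[-0.067,0.0725,0.045],0.347],
    [[-0.067,0.0725,0.045],0.347],
    [[-0.067,0.0725,0.045],0.347],
  ],
)

```text
clock: 1.43
eef_pos: [521.9, 386.5, 161.6]
eef_rot: [3.141, -0.0, 1.604]
wrist_force: [0.5, 0.9, -0.1]
finger_gap: 93.7
```

```bash
python3 go.py 523.5 384.3 75 1.597; python3 - <<'E'
from h import *
im=manip.camera('side'); crop('side',im,235,150,395,290,5,'pics/s1.png')
im=manip.camera('top'); crop('top',im,200,110,360,230,5,'pics/t1.png')
E
```

```text
clock 1.43 pos [521.9 386.5 161.6] rot [ 3.141 -0.     1.604] shift [-0.0023  0.0015  0.0866] turn [ 0.001 -0.     0.007] F [ 0.5  0.9 -0.1] gap 93.7 dist 0.087
```

View pics/s1.png

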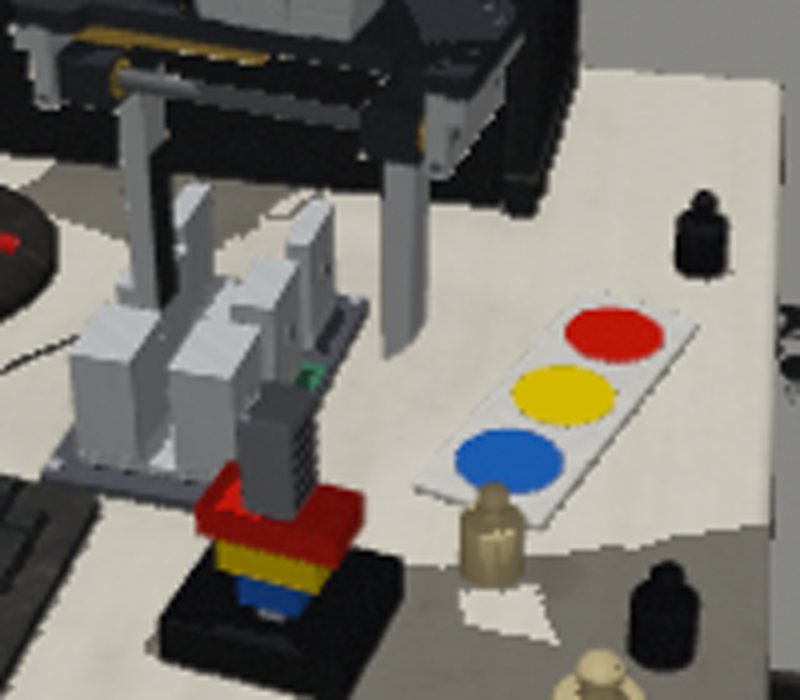

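View pics/t1.png

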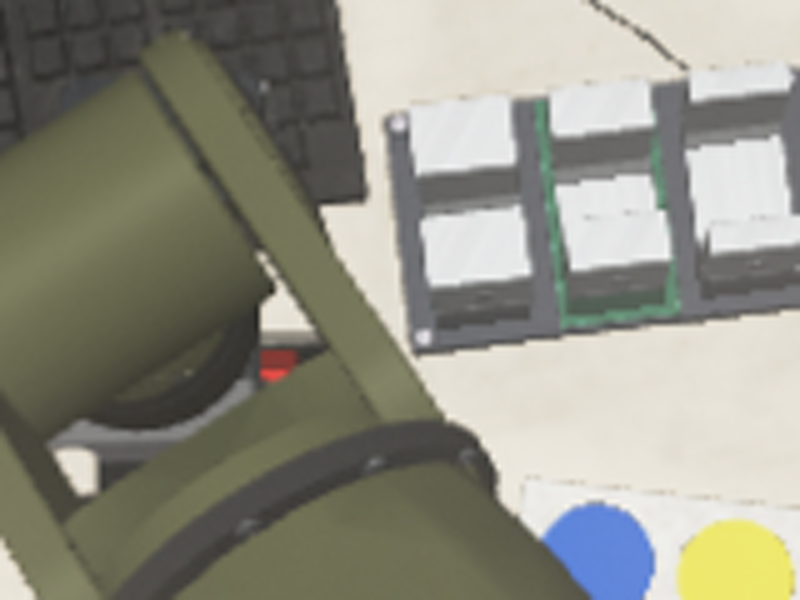

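```bash
python3 - <<'E'
from h import *
s=manip.read_state();A=R.from_euler('xyz',s['eef_rot']);
for y in(-59.5,-47,47,59.5):
  for x in (-8,8): print(y,x,((proj('side',s['eef_pos']+A.apply([x,y,0]))-[235,150])*5).round(0))
E
```

```text
-59.5 -8 [424. 336.]
-59.5 8 [410. 358.]
-47 -8 [394. 330.]
-47 8 [380. 351.]
47 -8 [176. 285.]
47 8 [159. 305.]
59.5 -8 [148. 279.]
59.5 8 [131. 299.]
```

send_rows(
  commands=[
    [[-0.0015,0.001,0.01],0],
    [[-0.0015,0.001,0.025],0],
    [[-0.0015,0.001,0.04],0],
    [[-0.0015,0.001,0.055],0],
    [[-0.0015,0.001,0.07],0],
    [[-0.0015,0.001,0.08],0],
    [[-0.0015,0.001,0.085],0],
    [[-0.0015,0.001,0.085],0],
  ],
)

```text
clock: 2.2
eef_pos: [522.8, 384.4, 74.5]
eef_rot: [-3.14, 0.001, 1.603]
wrist_force: [-0.5, -0.4, 0.1]
finger_gap: 94.0
```

```bash
python3 go.py 523.5 384.3 75 1.597; python3 - <<'E'
from h import *
im=manip.camera('side'); crop('side',im,245,190,345,290,7,'pics/s2.png')
E
```

```text
clock 2.2 pos [522.8 384.4  74.5] rot [-3.140e+00  1.000e-03  1.603e+00] shift [-0.0001  0.0007 -0.0005] turn [-0.001  0.001  0.006] F [-0.5 -0.4  0.1] gap 94.0 dist 0.001
```

View pics/s2.png

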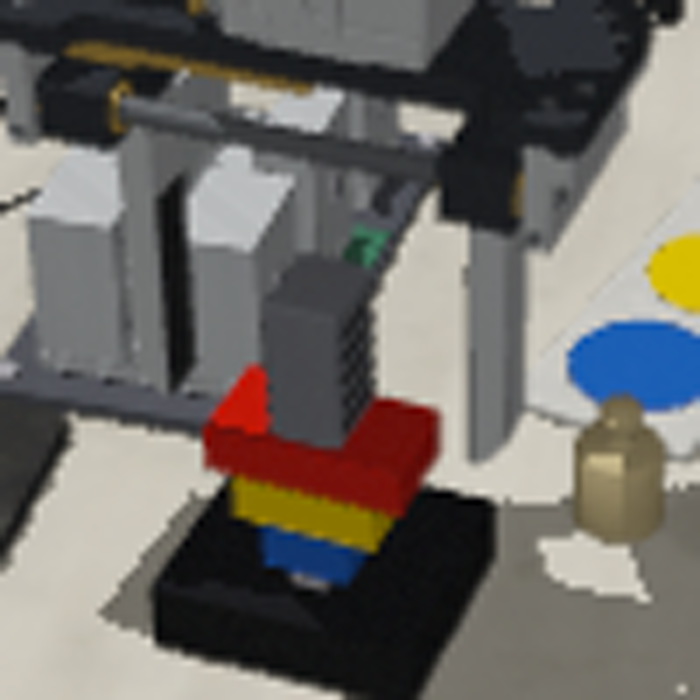

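send_rows(
  commands=[
    [[0,0,0],0],
    [[0,0,0],0],
    [[0,0,0],0],
    [[0,0,0],0],
    [[0,0,0],0],
    [[0,0,0],0],
    [[0,0,0],0],
    [[0,0,0],0],
  ],
  hand=1,
  force=20,
)

```text
clock: 2.92
eef_pos: [523.2, 384.5, 75.5]
eef_rot: [-3.142, -0.0, 1.603]
wrist_force: [-0.5, 0.0, 0.3]
finger_gap: 44.1
```

```bash
python3 go.py 523.5 384.3 170 1.597; python3 - <<'E'
from h import *
im=manip.camera('side'); crop('side',im,245,190,345,290,7,'pics/s3.png')
E
```

```text
clock 2.92 pos [523.2 384.5  75.5] rot [-3.142 -0.     1.603] shift [-0.0002  0.0003 -0.0945] turn [-0.    -0.     0.006] F [-0.5  0.   0.3] gap 44.1 dist 0.095
```

View pics/s3.png

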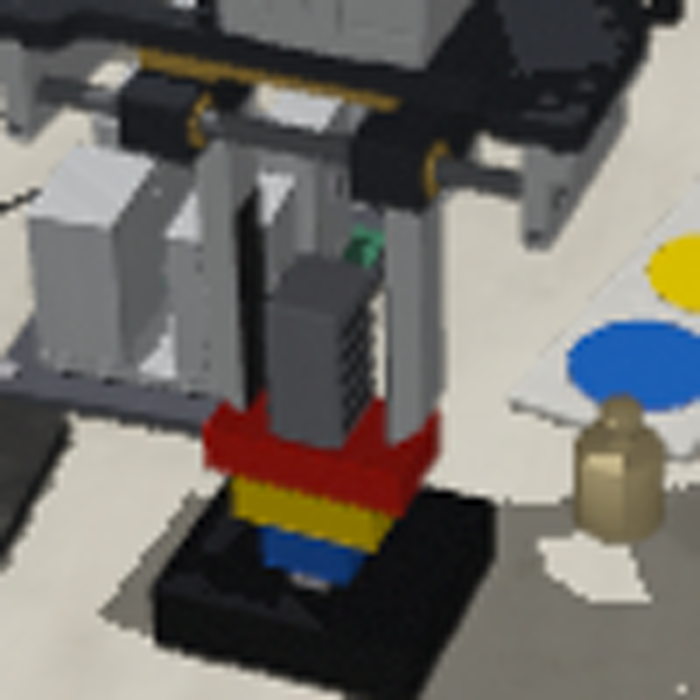

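Still closing, with the fingers evenly placed either side of the handle; I let them finish.

send_rows(
  commands=[
    [[0,0,0],0],
    [[0,0,0],0],
    [[0,0,0],0],
    [[0,0,0],0],
    [[0,0,0],0],
    [[0,0,0],0],
    [[0,0,0],0],
    [[0,0,0],0],
  ],
  hand=1,
  force=20,
)

```text
clock: 3.63
eef_pos: [523.3, 384.5, 75.5]
eef_rot: [3.141, -0.0, 1.603]
wrist_force: [1.6, 0.3, 0.4]
finger_gap: 24.2
```

```bash
python3 go.py 523.5 384.3 210 1.597
```

```text
clock 3.63 pos [523.3 384.5  75.5] rot [ 3.141 -0.     1.603] shift [-0.0002  0.0003 -0.1345] turn [ 0.    -0.     0.006] F [1.6 0.3 0.4] gap 24.2 dist 0.135
```

send_rows(
  commands=[
    [[0,0,-0.005],0],
    [[0,0,-0.012],0],
    [[0,0,-0.024],0],
    [[0,0,-0.04],0],
    [[0,0,-0.06],0],
    [[0,0,-0.08],0],
    [[0,0,-0.09],0],
    [[0,0,-0.09],0],
  ],
)

```text
clock: 4.3
eef_pos: [524.0, 385.0, 168.8]
eef_rot: [3.138, -0.002, 1.603]
wrist_force: [-1.2, -0.0, -3.0]
finger_gap: 23.6
```

```bash
python3 go.py 629.5 236.5 165 1.693; python3 - <<'E'
from h import *
im=manip.camera('side'); crop('side',im,235,150,395,290,5,'pics/s4.png')
E
```

```text
clock 4.3 pos [524.  385.  168.8] rot [ 3.138e+00 -2.000e-03  1.603e+00] shift [-0.1518  0.1007  0.0038] turn [ 0.004 -0.002 -0.09 ] F [-1.2 -0.  -3. ] gap 23.6 dist 0.182
```

View pics/s4.png

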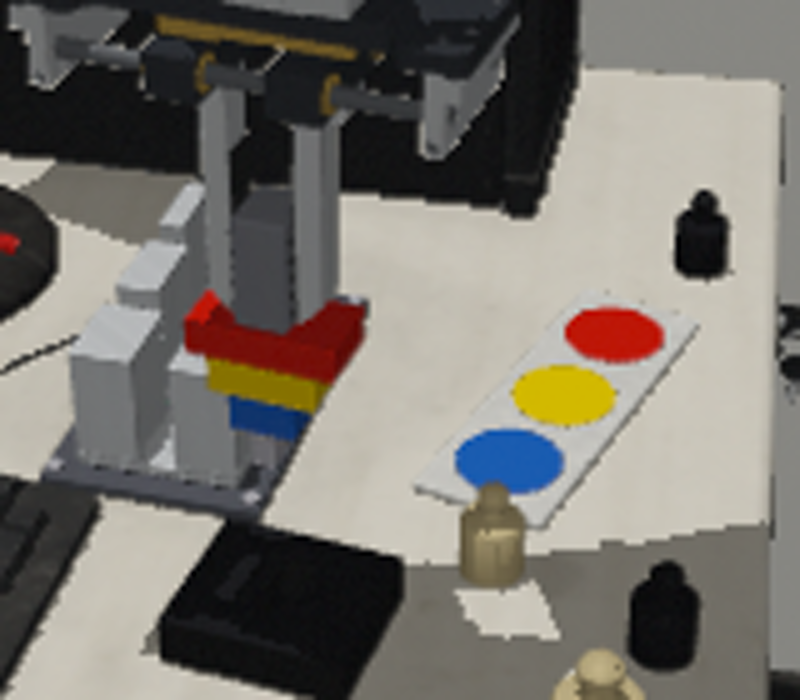

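send_rows(
  commands=[
    [[-0.015,0.01,0],-0.01],
    [[-0.038,0.025,0],-0.03],
    [[-0.065,0.043,0],-0.045],
    [[-0.092,0.061,0],-0.06],
    [[-0.118,0.078,0],-0.075],
    [[-0.14,0.093,0],-0.09],
    [[-0.152,0.1005,0],-0.09],
    [[-0.152,0.1005,0],-0.09],
  ],
)

```text
clock: 5.02
eef_pos: [629.4, 233.2, 163.9]
eef_rot: [-3.14, 0.001, 1.689]
wrist_force: [0.1, 0.3, -2.4]
finger_gap: 23.7
```

send_rows(
  commands=[
    [[0,0,0],0],
    [[0,0,0],0],
    [[0,0,0],0],
    [[0,0,0],0],
    [[0,0,0],0],
    [[0,0,0],0],
    [[0,0,0],0],
    [[0,0,0],0],
  ],
)

```text
clock: 5.68
eef_pos: [628.5, 235.9, 165.5]
eef_rot: [3.141, 0.0, 1.693]
wrist_force: [0.5, -0.5, -2.3]
finger_gap: 23.9
```

```bash
python3 go.py 629.5 236.5 165 1.693; python3 - <<'E'
from h import *
im=manip.camera('side'); crop('side',im,230,130,330,230,7,'pics/s5.png')
im=manip.camera('top'); crop('top',im,260,90,390,200,6,'pics/t5.png')
E
```

```text
clock 5.68 pos [628.5 235.9 165.5] rot [3.141 0.    1.693] shift [0.0004 0.0011 0.0005] turn [ 0.  0. -0.] F [ 0.5 -0.5 -2.3] gap 23.9 dist 0.001
```

View pics/s5.png

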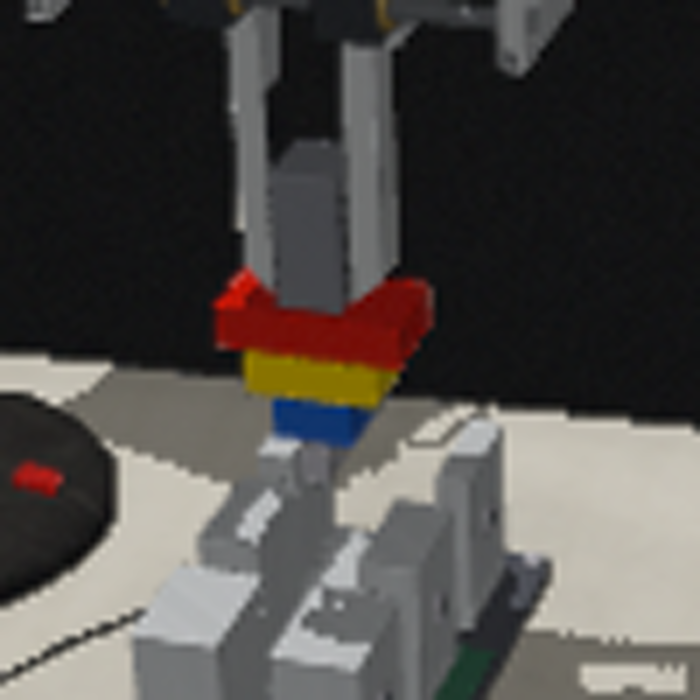

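View pics/t5.png

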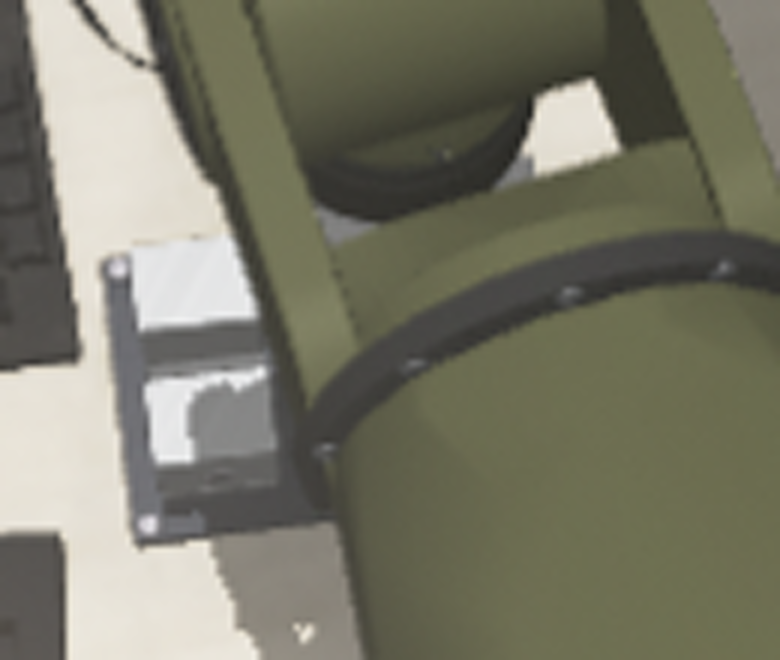

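send_rows(
  commands=[
    [[0,0.001,0.006],0],
    [[0,0.001,0.013],0],
    [[0,0.001,0.02],0],
    [[0,0.001,0.026],0],
    [[0,0.001,0.031],0],
    [[0,0.001,0.034],0],
    [[0,0.001,0.034],0],
    [[0,0.001,0.034],0],
  ],
)

```text
clock: 6.45
eef_pos: [629.5, 236.0, 131.4]
eef_rot: [-3.142, -0.0, 1.693]
wrist_force: [-0.6, -0.0, -2.3]
finger_gap: 23.8
```

```bash
python3 go.py 629.5 236.5 111.8 1.693; python3 - <<'E'
from h import *
im=manip.camera('side'); crop('side',im,230,150,330,250,8,'pics/s6.png')
E
```

```text
clock 6.45 pos [629.5 236.  131.4] rot [-3.142 -0.     1.693] shift [0.0005 0.     0.0196] turn [-0. -0. -0.] F [-0.6 -0.  -2.3] gap 23.8 dist 0.02
```

View pics/s6.png

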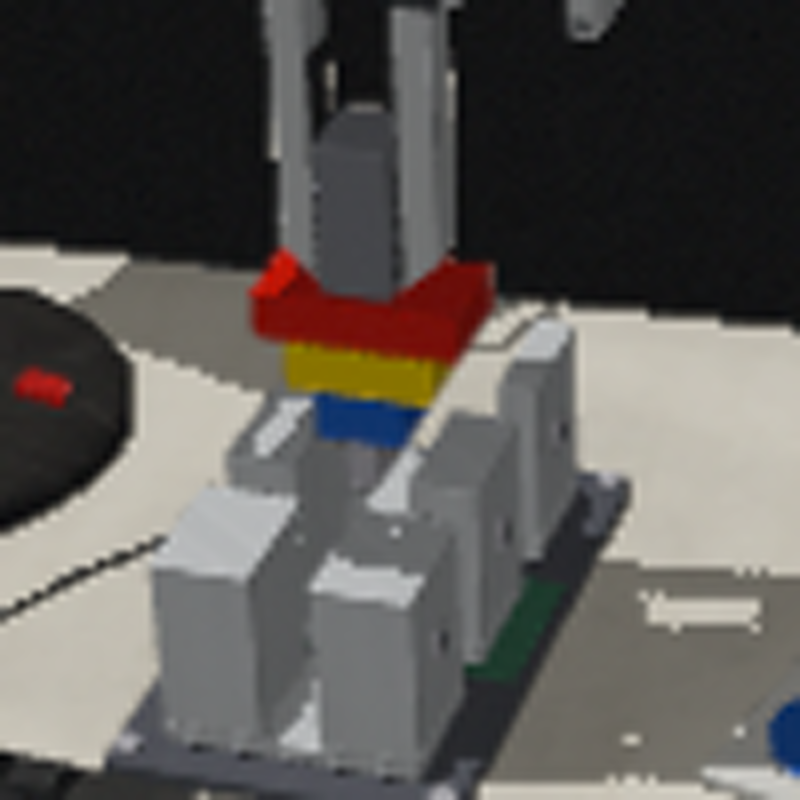

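send_rows(
  commands=[
    [[0,0,0.003],0],
    [[0,0,0.006],0],
    [[0,0,0.009],0],
    [[0,0,0.012],0],
    [[0,0,0.0145],0],
    [[0,0,0.0145],0],
    [[0,0,0.0145],0],
    [[0,0,0.0145],0],
  ],
)

```text
clock: 7.17
eef_pos: [629.6, 235.9, 117.1]
eef_rot: [3.141, 0.0, 1.693]
wrist_force: [0.4, 0.1, -2.0]
finger_gap: 23.7
```

```bash
python3 go.py 629.5 236.5 111.8 1.693; python3 - <<'E'
from h import *
im=manip.camera('side'); crop('side',im,230,150,330,250,8,'pics/s7.png')
E
```

```text
clock 7.17 pos [629.6 235.9 117.1] rot [3.141 0.    1.693] shift [ 0.0006 -0.      0.0053] turn [ 0.  0. -0.] F [ 0.4  0.1 -2. ] gap 23.7 dist 0.005
```

View pics/s7.png

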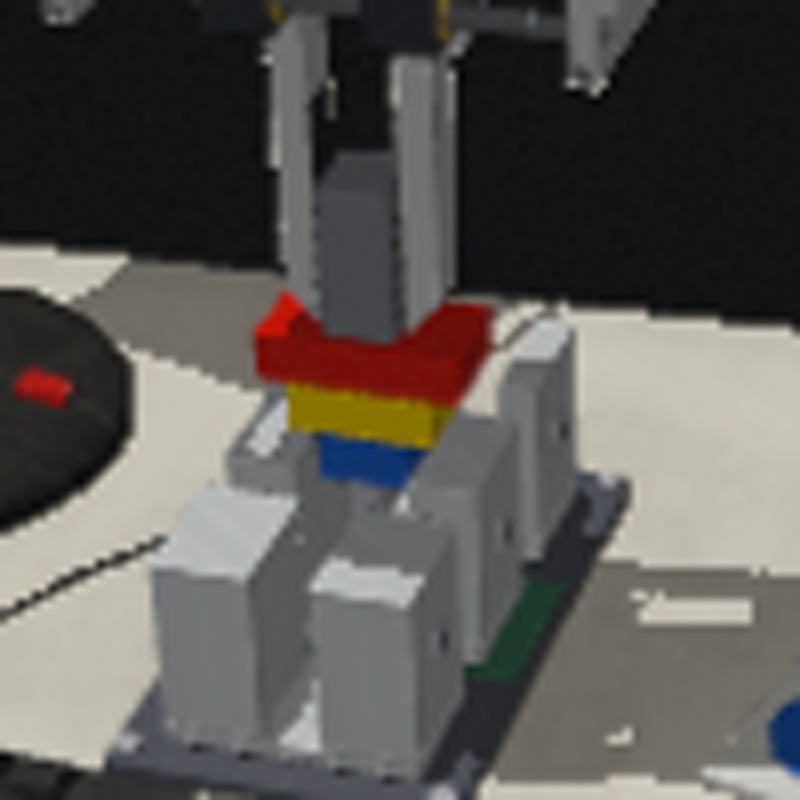

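send_rows(
  commands=[
    [[0,0,0.001],0],
    [[0,0,0.002],0],
    [[0,0,0.003],0],
    [[0,0,0.0035],0],
    [[0,0,0.004],0],
    [[0,0,0.0045],0],
    [[0,0,0.0045],0],
    [[0,0,0.0045],0],
  ],
)

```text
clock: 7.88
eef_pos: [629.5, 235.9, 112.4]
eef_rot: [-3.142, 0.0, 1.693]
wrist_force: [-0.5, -0.7, -2.9]
finger_gap: 24.4
```

send_rows(
  commands=[
    [[0,0,0.0005],0],
    [[0,0,0.001],0],
    [[0,0,0.0015],0],
    [[0,0,0.0015],0],
    [[0,0,0.0015],0],
    [[0,0,0.0015],0],
    [[0,0,0.0015],0],
    [[0,0,0.0015],0],
  ],
)

```text
clock: 8.55
eef_pos: [629.5, 235.9, 111.0]
eef_rot: [3.142, 0.0, 1.693]
wrist_force: [-0.1, -0.3, -2.4]
finger_gap: 23.8
```

```bash
python3 - <<'E'
from h import *
im=manip.camera('side'); crop('side',im,230,150,330,250,8,'pics/s8.png')
E
```

```text
(no output)
```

View pics/s8.png

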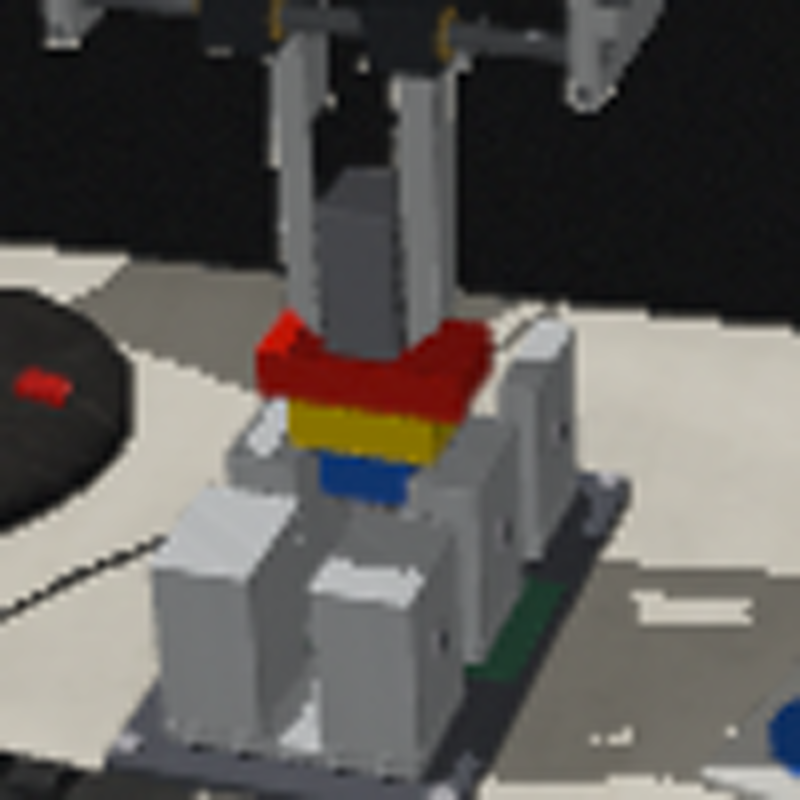

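send_rows(
  commands=[
    [[0,0,0.0004],0],
    [[0,0,0.0008],0],
    [[0,0,0.0012],0],
    [[0,0,0.0016],0],
    [[0,0,0.002],0],
    [[0,0,0.002],0],
    [[0,0,0.002],0],
    [[0,0,0.002],0],
  ],
)

```text
clock: 9.27
eef_pos: [629.5, 235.9, 109.0]
eef_rot: [3.142, -0.0, 1.693]
wrist_force: [0.3, 0.2, -2.2]
finger_gap: 23.9
```

send_rows(
  commands=[
    [[0,0,0.0004],0],
    [[0,0,0.0008],0],
    [[0,0,0.0012],0],
    [[0,0,0.0016],0],
    [[0,0,0.002],0],
    [[0,0,0.002],0],
    [[0,0,0.002],0],
    [[0,0,0.002],0],
  ],
)

```text
clock: 9.93
eef_pos: [629.6, 235.9, 107.4]
eef_rot: [3.141, -0.0, 1.693]
wrist_force: [-3.7, -1.2, 6.2]
finger_gap: 24.2
```

```bash
python3 - <<'E'
from h import *
im=manip.camera('side'); crop('side',im,250,180,310,240,12,'pics/s9.png')
E
```

```text
(no output)
```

View pics/s9.png

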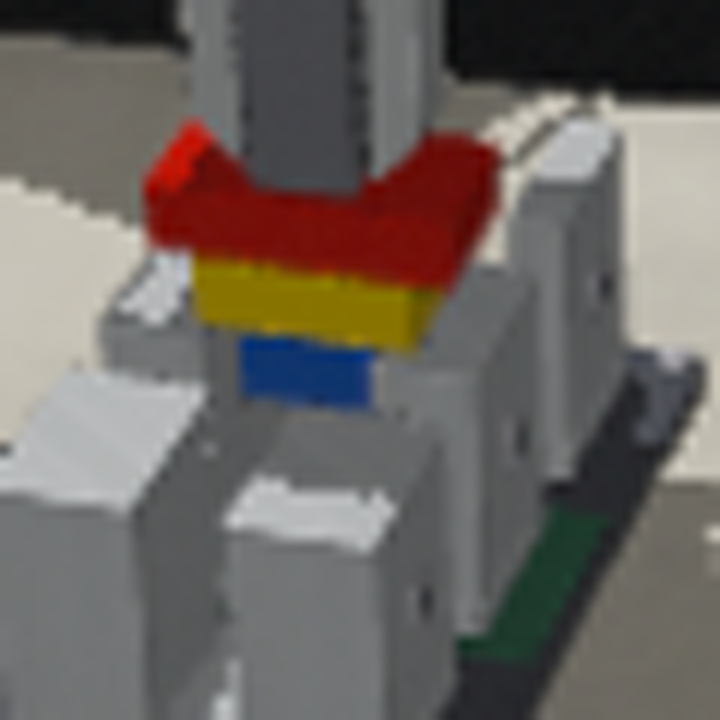

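send_rows(
  commands=[
    [[0,0,0],0],
    [[0,0,0],0],
    [[0,0,0],0],
    [[0,0,0],0],
    [[0,0,0],0],
    [[0,0,0],0],
    [[0,0,0],0],
    [[0,0,0],0],
  ],
  hand=-0.1,
)

```text
clock: 10.65
eef_pos: [629.5, 235.9, 106.9]
eef_rot: [-3.142, 0.0, 1.693]
wrist_force: [0.1, 0.2, 0.3]
finger_gap: 51.6
```

```bash
python3 - <<'E'
from h import *
im=manip.camera('side'); crop('side',im,230,140,330,240,8,'pics/s10.png')
s=manip.read_state(); print(s['eef_pos'],s['finger_gap'],s['wrist_force'])
E
```

```text
[629.52261849 235.94563994 106.95407654] 51.87175737289346 [-0.19468307  0.64156412  0.27211265]
```

View pics/s10.png

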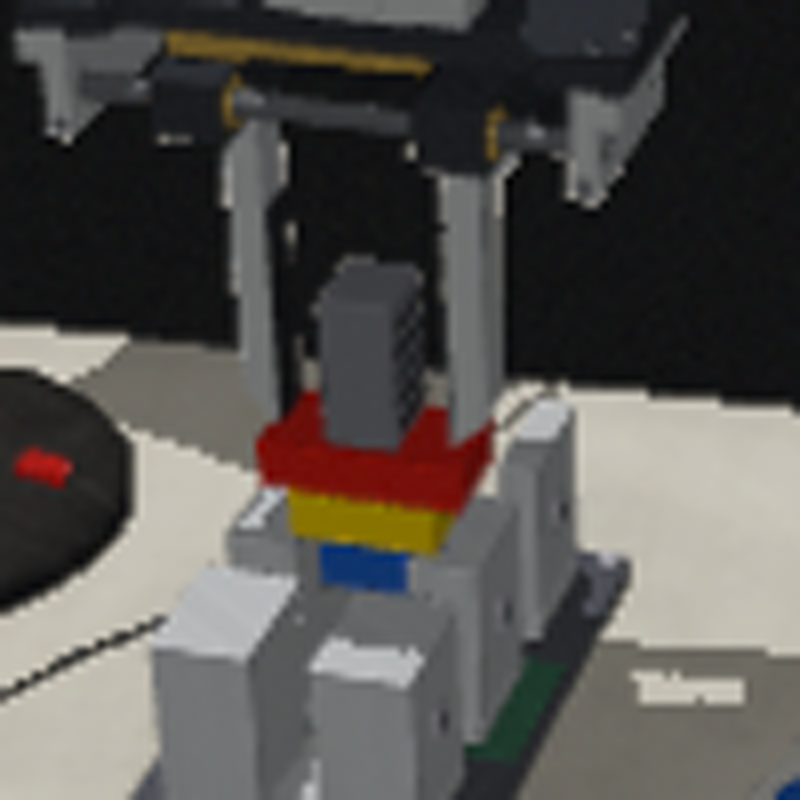

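send_rows(
  commands=[
    [[0,0,-0.006],0],
    [[0,0,-0.016],0],
    [[0,0,-0.03],0],
    [[0,0,-0.048],0],
    [[0,0,-0.066],0],
    [[0,0,-0.08],0],
    [[0,0,-0.08],0],
    [[0,0,-0.08],0],
  ],
)

```text
clock: 11.37
eef_pos: [629.8, 236.0, 187.9]
eef_rot: [3.14, -0.0, 1.693]
wrist_force: [-0.3, 1.0, -0.7]
finger_gap: 51.8
```

```bash
python3 go.py 453.5 311.2 187 1.57; python3 - <<'E'
from h import *
im=manip.camera('side'); crop('side',im,230,140,330,240,8,'pics/s11.png')
E
```

```text
clock 11.37 pos [629.8 236.  187.9] rot [ 3.14  -0.     1.693] shift [ 0.0961 -0.1658  0.0007] turn [ 0.002 -0.     0.123] F [-0.3  1.  -0.7] gap 51.8 dist 0.192
```

View pics/s11.png

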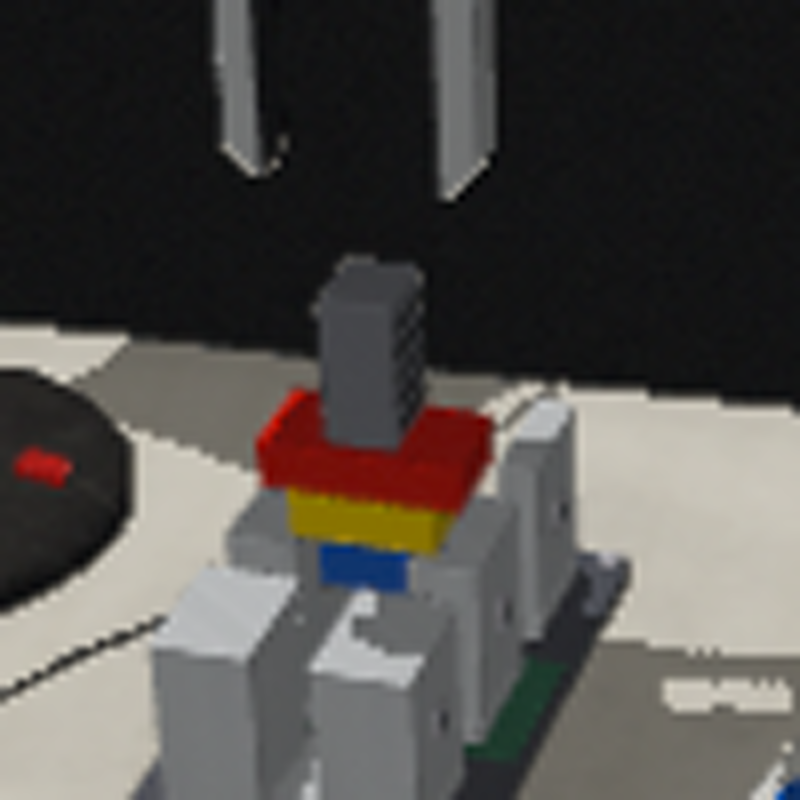

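send_rows(
  commands=[
    [[0.01,-0.018,0],0.015],
    [[0.025,-0.043,0],0.04],
    [[0.042,-0.072,0],0.06],
    [[0.059,-0.101,0],0.08],
    [[0.075,-0.13,0],0.1],
    [[0.088,-0.152,0],0.123],
    [[0.096,-0.166,0],0.123],
    [[0.096,-0.166,0],0.123],
  ],
  hand=-0.6,
)

```text
clock: 12.08
eef_pos: [450.5, 312.0, 186.3]
eef_rot: [-3.14, 0.001, 1.572]
wrist_force: [0.3, 0.1, 0.8]
finger_gap: 75.5
```

send_rows(
  commands=[
    [[0,0,0.01],0],
    [[0,0,0.03],0],
    [[0,0,0.055],0],
    [[0,0,0.08],0],
    [[0,0,0.1],0],
    [[0,0,0.11],0],
    [[0,0,0.11],0],
    [[0,0,0.11],0],
  ],
)

```text
clock: 12.75
eef_pos: [453.5, 310.7, 76.7]
eef_rot: [-3.141, 0.0, 1.569]
wrist_force: [-0.5, -0.4, -0.1]
finger_gap: 75.1
```

```bash
python3 go.py 453.5 311.2 8 1.57; python3 - <<'E'
from h import *
im=manip.camera('side'); crop('side',im,280,190,400,300,7,'pics/s12.png')
s=manip.read_state();A=R.from_euler('xyz',s['eef_rot']);
for y in(-35,0,35): print(((proj('side',s['eef_pos']+A.apply([0,y,0]))-[280,190])*7).round(0))
print(((proj('side',(453.5,311.2,30))-[280,190])*7).round(0))
im=manip.camera('top'); crop('top',im,240,170,400,290,5,'pics/t12.png')
E
```

```text
clock 12.75 pos [453.5 310.7  76.7] rot [-3.141  0.     1.569] shift [0.0006 0.     0.0687] turn [-0.001  0.    -0.001] F [-0.5 -0.4 -0.1] gap 75.1 dist 0.069
[490. 339.]
[382. 314.]
[277. 289.]
[379. 435.]
```

View pics/s12.png

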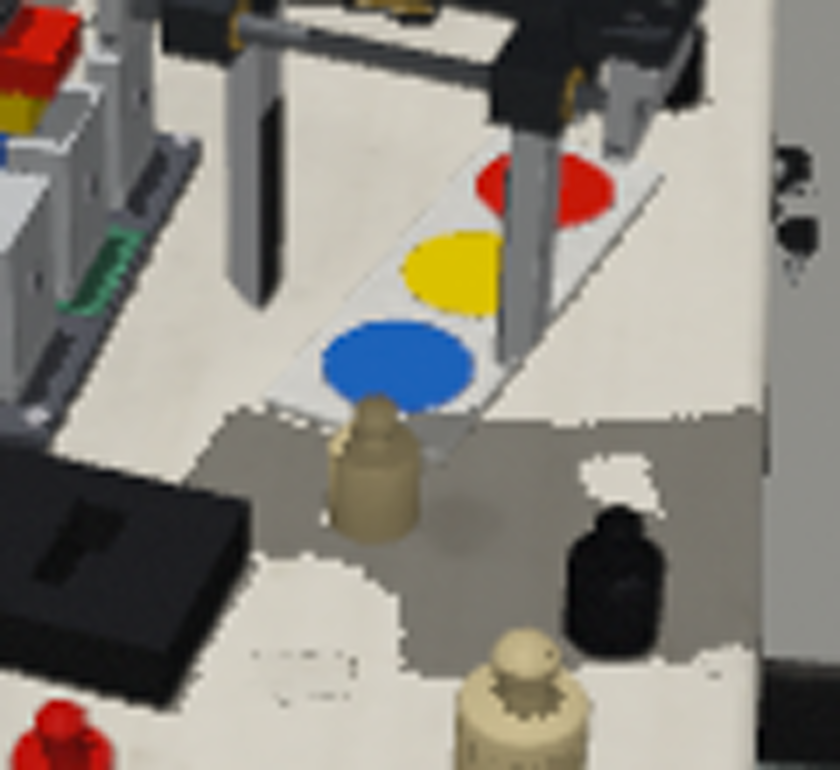

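View pics/t12.png

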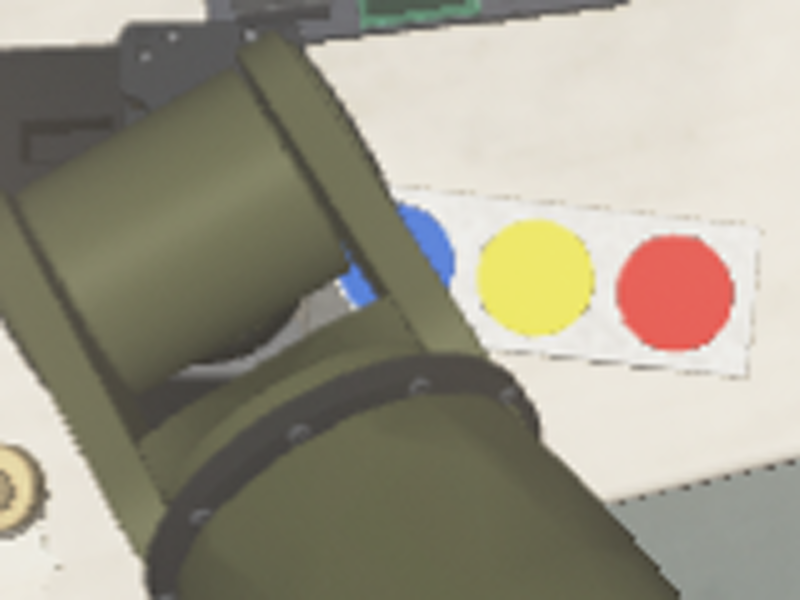

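send_rows(
  commands=[
    [[0.0005,0,0.012],0],
    [[0.0005,0,0.027],0],
    [[0.0005,0,0.042],0],
    [[0.0005,0,0.055],0],
    [[0.0005,0,0.064],0],
    [[0.0005,0,0.0685],0],
    [[0.0005,0,0.0685],0],
    [[0.0005,0,0.0685],0],
  ],
)

```text
clock: 13.52
eef_pos: [453.3, 311.7, 8.8]
eef_rot: [3.141, -0.0, 1.57]
wrist_force: [0.2, -1.2, -0.9]
finger_gap: 75.4
```

```bash
python3 go.py 453.5 311.2 8 1.57; python3 - <<'E'
from h import *
im=manip.camera('side'); crop('side',im,280,190,400,300,7,'pics/s13.png')
E
```

```text
clock 13.52 pos [453.3 311.7   8.8] rot [ 3.141 -0.     1.57 ] shift [-0.0005  0.0002  0.0008] turn [ 0.001 -0.    -0.   ] F [ 0.2 -1.2 -0.9] gap 75.4 dist 0.001
```

View pics/s13.png

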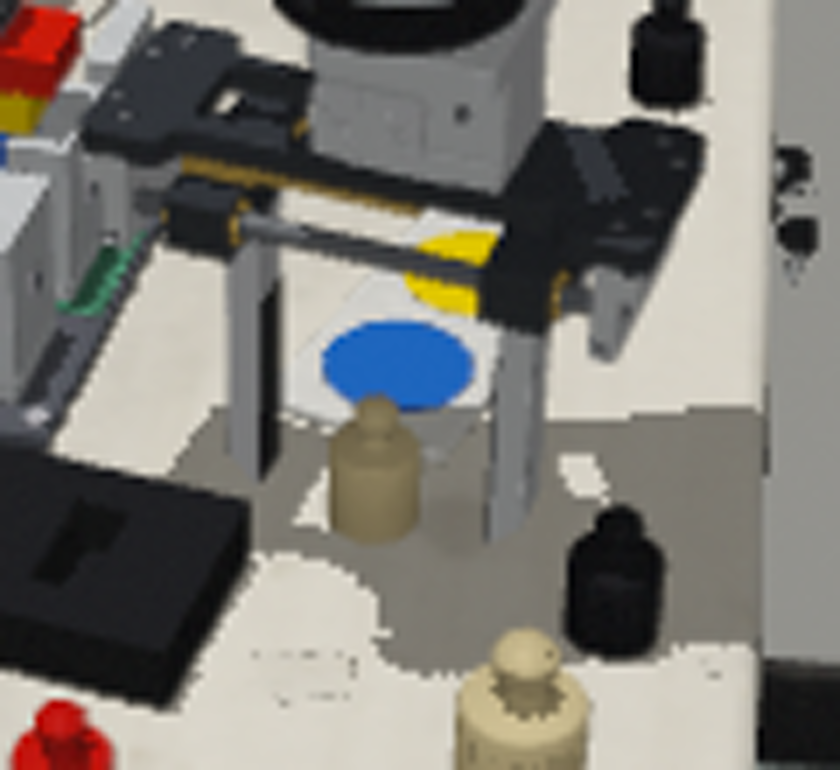

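send_rows(
  commands=[
    [[0,0,0],0],
    [[0,0,0],0],
    [[0,0,0],0],
    [[0,0,0],0],
    [[0,0,0],0],
    [[0,0,0],0],
    [[0,0,0],0],
    [[0,0,0],0],
  ],
  hand=1,
  force=20,
)

```text
clock: 14.23
eef_pos: [453.2, 311.5, 8.5]
eef_rot: [3.141, -0.0, 1.57]
wrist_force: [1.1, -0.6, 0.7]
finger_gap: 28.9
```

send_rows(
  commands=[
    [[0,0,0],0],
    [[0,0,0],0],
    [[0,0,0],0],
    [[0,0,0],0],
    [[0,0,-0.005],0],
    [[0,0,-0.015],0],
    [[0,0,-0.03],0],
    [[0,0,-0.05],0],
  ],
)

```text
clock: 14.9
eef_pos: [452.4, 311.1, 58.7]
eef_rot: [-3.14, 0.001, 1.57]
wrist_force: [0.5, 0.2, -1.2]
finger_gap: 28.8
```

```bash
python3 go.py 464 179.5 58 1.57; python3 - <<'E'
from h import *
im=manip.camera('side'); crop('side',im,280,190,400,300,7,'pics/s14.png')
E
```

```text
clock 14.9 pos [452.4 311.1  58.7] rot [-3.14e+00  1.00e-03  1.57e+00] shift [-0.1316  0.0118  0.0008] turn [-0.002  0.001 -0.   ] F [ 0.5  0.2 -1.2] gap 28.8 dist 0.132
```

View pics/s14.png

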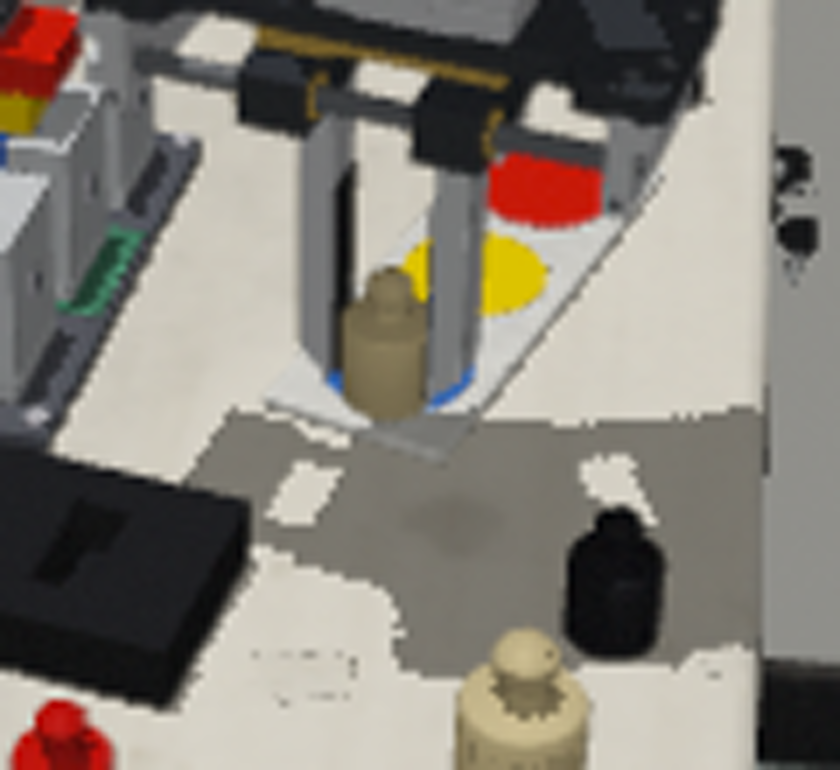

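send_rows(
  commands=[
    [[-0.008,0.001,0],0],
    [[-0.025,0.002,0],0],
    [[-0.05,0.004,0],0],
    [[-0.077,0.007,0],0],
    [[-0.103,0.009,0],0],
    [[-0.122,0.011,0],0],
    [[-0.131,0.0115,0],0],
    [[-0.131,0.0115,0],0],
  ],
)

```text
clock: 15.62
eef_pos: [464.2, 178.9, 57.9]
eef_rot: [-3.141, 0.0, 1.568]
wrist_force: [-0.7, -0.0, -1.7]
finger_gap: 28.9
```

send_rows(
  commands=[
    [[0,0,0.005],0],
    [[0,0,0.013],0],
    [[0,0,0.022],0],
    [[0,0,0.03],0],
    [[0,0,0.034],0],
    [[0,0,0.034],0],
    [[0,0,0.034],0],
    [[0,0,0.034],0],
  ],
)

```text
clock: 16.28
eef_pos: [464.6, 180.6, 24.7]
eef_rot: [3.141, -0.0, 1.57]
wrist_force: [0.6, -0.1, -0.9]
finger_gap: 28.8
```

```bash
python3 go.py 464 179.5 14.5 1.57; python3 - <<'E'
from h import *
im=manip.camera('side'); crop('side',im,280,170,400,280,7,'pics/s15.png')
E
```

```text
clock 16.28 pos [464.6 180.6  24.7] rot [ 3.141 -0.     1.57 ] shift [-0.0011 -0.0006  0.0102] turn [ 0. -0. -0.] F [ 0.6 -0.1 -0.9] gap 28.8 dist 0.01
```

View pics/s15.png

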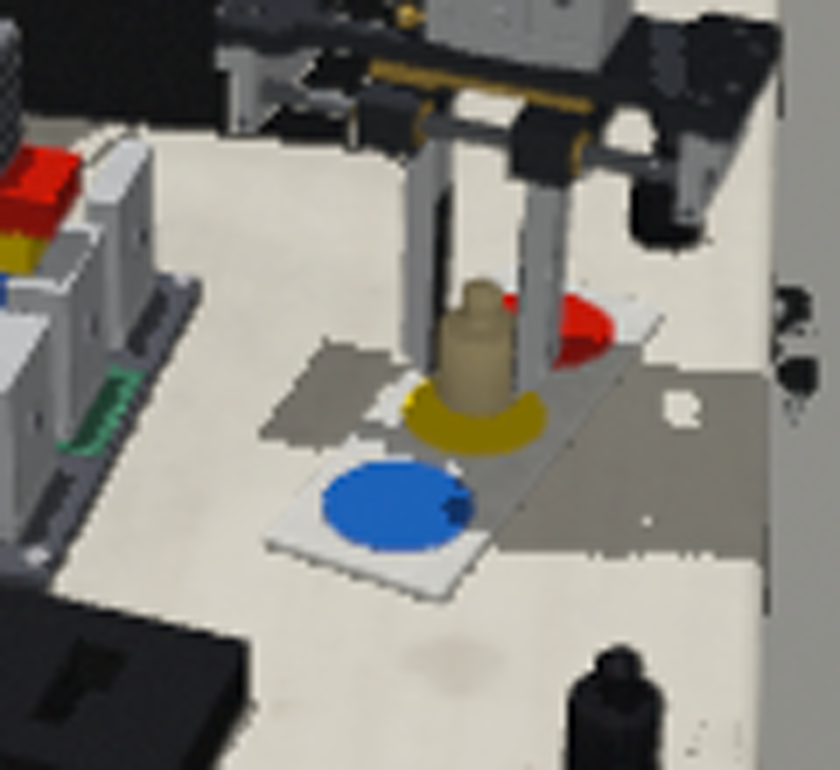

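send_rows(
  commands=[
    [[-0.001,0,0.002],0],
    [[-0.001,0,0.004],0],
    [[-0.001,0,0.006],0],
    [[-0.001,0,0.008],0],
    [[-0.001,0,0.0095],0],
    [[-0.001,0,0.01],0],
    [[-0.001,0,0.01],0],
    [[-0.001,0,0.01],0],
  ],
)

```text
clock: 17.0
eef_pos: [464.4, 179.5, 14.5]
eef_rot: [-3.141, 0.0, 1.57]
wrist_force: [-1.0, -0.6, -0.1]
finger_gap: 29.1
```

```bash
python3 - <<'E'
from h import *
im=manip.camera('side'); crop('side',im,280,170,400,280,7,'pics/s16.png')
E
```

```text
(no output)
```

View pics/s16.png

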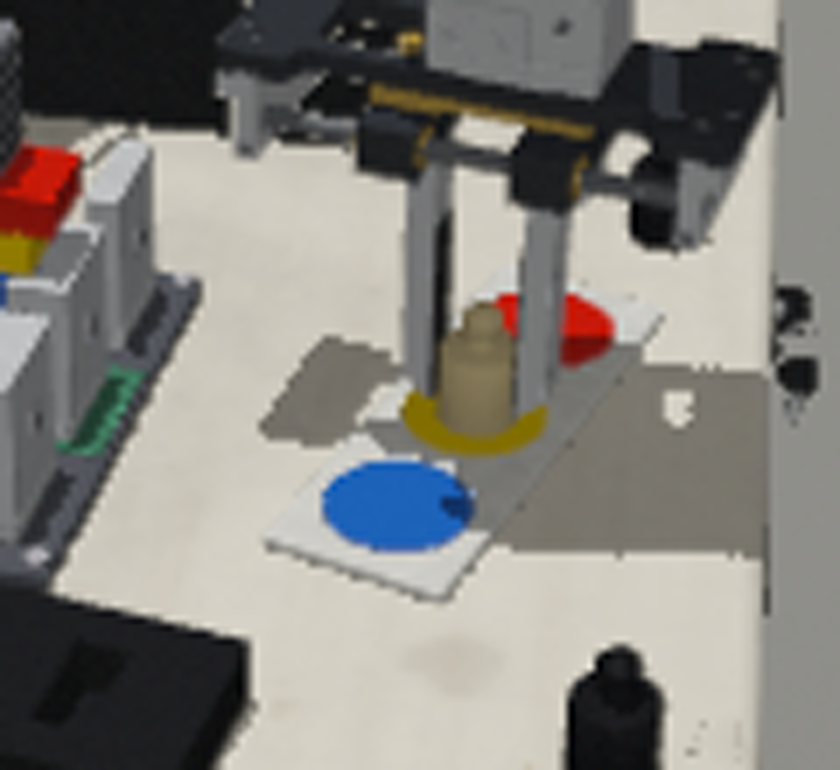

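send_rows(
  commands=[
    [[0,0,0.0002],0],
    [[0,0,0.0004],0],
    [[0,0,0.0006],0],
    [[0,0,0.0006],0],
    [[0,0,0.0006],0],
    [[0,0,0.0006],0],
    [[0,0,0.0006],0],
    [[0,0,0.0006],0],
  ],
)

```text
clock: 17.72
eef_pos: [464.4, 179.5, 14.4]
eef_rot: [3.142, 0.0, 1.57]
wrist_force: [-4.8, -1.6, 10.4]
finger_gap: 29.1
```

send_rows(
  commands=[
    [[0,0,0],0],
    [[0,0,0],0],
    [[0,0,0],0],
    [[0,0,0],0],
    [[0,0,0],0],
    [[0,0,0],0],
    [[0,0,0],0],
    [[0,0,0],0],
  ],
  hand=-0.4,
)

```text
clock: 18.38
eef_pos: [464.4, 179.5, 13.8]
eef_rot: [-3.142, -0.0, 1.57]
wrist_force: [-0.5, -0.0, -0.1]
finger_gap: 65.6
```

send_rows(
  commands=[
    [[0,0,0],0],
    [[0,0,-0.005],0],
    [[0,0,-0.015],0],
    [[0,0,-0.035],0],
    [[0,0,-0.06],0],
    [[0,0,-0.09],0],
    [[0,0,-0.12],0],
    [[0,0,-0.14],0],
  ],
)

```text
clock: 19.05
eef_pos: [464.9, 179.7, 157.7]
eef_rot: [3.138, -0.001, 1.57]
wrist_force: [0.2, -0.3, 0.2]
finger_gap: 66.0
```

```bash
python3 go.py 300 330 200 1.57; python3 - <<'E'
from h import *
im=manip.camera('side'); crop('side',im,240,150,400,280,5,'pics/s17.png')
E
```

```text
clock 19.05 pos [464.9 179.7 157.7] rot [ 3.138e+00 -1.000e-03  1.570e+00] shift [ 0.1502 -0.1649 -0.0427] turn [ 0.003 -0.001 -0.   ] F [ 0.2 -0.3  0.2] gap 66.0 dist 0.227
```

View pics/s17.png

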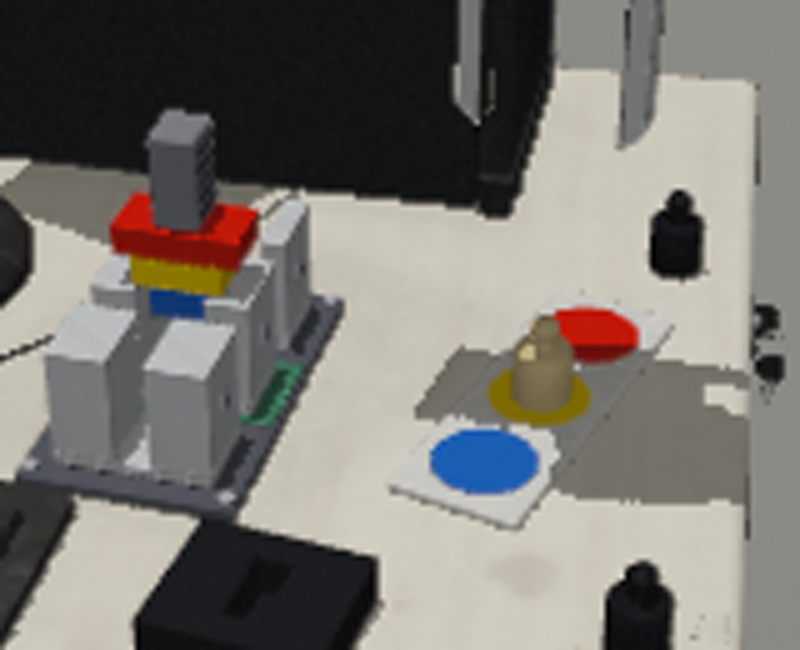

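send_rows(
  commands=[
    [[0.01,-0.01,-0.01],0],
    [[0.03,-0.03,-0.02],0],
    [[0.05,-0.055,-0.03],0],
    [[0.075,-0.08,-0.04],0],
    [[0.1,-0.105,-0.04],0],
    [[0.125,-0.13,-0.04],0],
    [[0.15,-0.155,-0.04],0],
    [[0.17,-0.17,-0.04],0],
  ],
)

```text
clock: 19.77
eef_pos: [292.4, 350.9, 194.8]
eef_rot: [3.141, -0.001, 1.571]
wrist_force: [0.7, 0.1, 0.2]
finger_gap: 65.8
```

send_rows(
  commands=[
    [[0.025,-0.02,0],0],
    [[0.05,-0.04,0],0],
    [[0.075,-0.06,0],0],
    [[0.1,-0.08,0],0],
    [[0.125,-0.1,0],0],
    [[0.145,-0.115,0],0],
    [[0.145,-0.115,0],0],
    [[0.145,-0.115,0],0],
  ],
)

```text
clock: 20.43
eef_pos: [179.0, 495.1, 194.1]
eef_rot: [3.142, 0.0, 1.572]
wrist_force: [-0.6, -0.2, -0.3]
finger_gap: 66.1
```

```bash
python3 go.py 300 330 200 1.57; python3 - <<'E'
from h import *
im=manip.camera('top'); crop('top',im,270,90,400,250,5,'pics/t18.png')
im=manip.camera('side'); crop('side',im,240,150,400,280,5,'pics/s18.png')
E
```

```text
clock 20.43 pos [179.  495.1 194.1] rot [3.142 0.    1.572] shift [-0.1652  0.1209 -0.0059] turn [0.    0.    0.002] F [-0.6 -0.2 -0.3] gap 66.1 dist 0.205
```

View pics/t18.png

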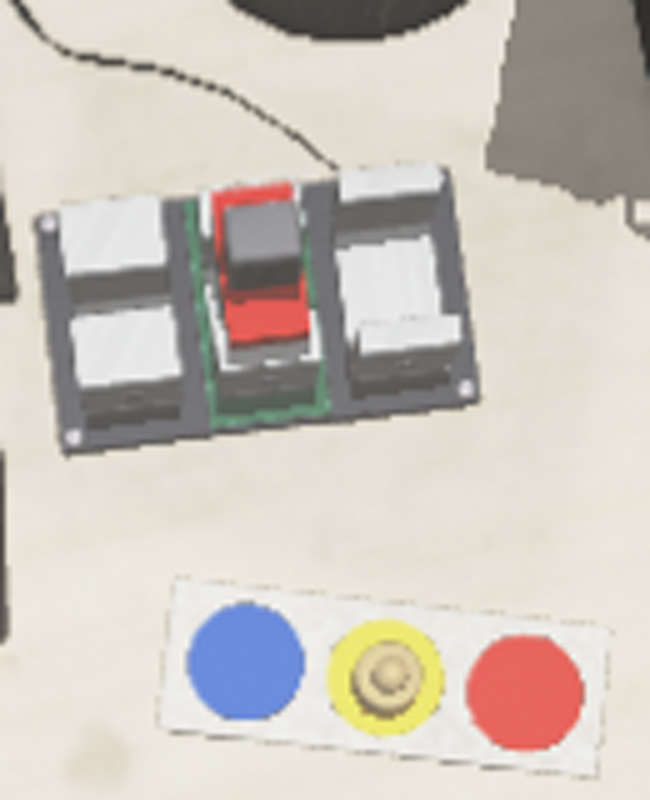

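View pics/s18.png

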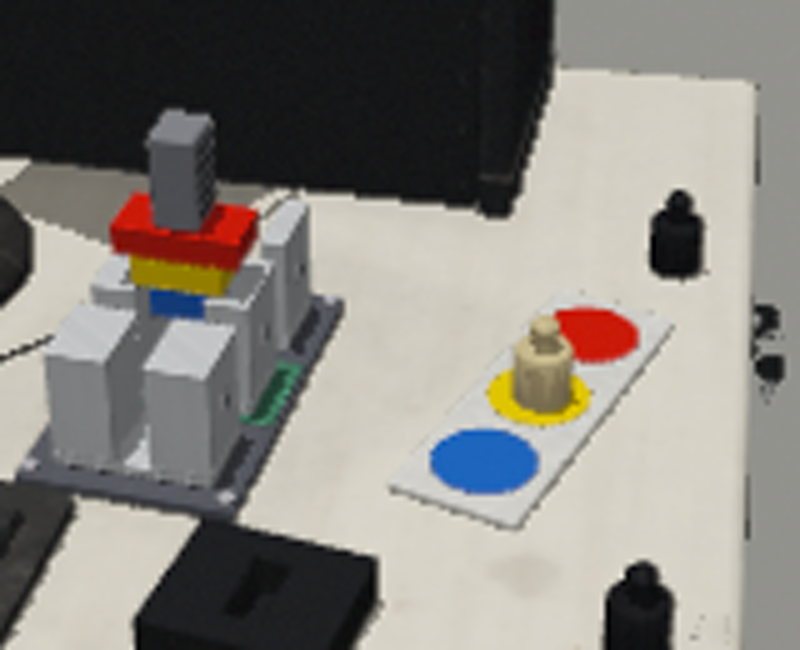

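```bash
python3 - <<'E'
from h import *
t=(270+(261-2)/5,90+(232.5-2)/5); s=(240+(182-2)/5,150+(124-2)/5)
print(tri(t,s), onz('top',t,154))
g=[onz('top',(270+(x-2)/5,90+(y-2)/5),112) for x,y in [(212,193),(292,182),(308,332),(230,344)]];print(np.mean(g,0))
print(onz('top',(270+(389-2)/5,90+(676-2)/5),45))
E
```

```text
(array([627.36200451, 236.87799048, 153.4416272 ]), np.float64(0.8221585659985496)) [626.81861676 236.75094103 154.        ]
[625.19624296 236.12363898 112.        ]
[461.54409856 180.60678362  45.        ]
```

```bash
python3 -c "
from cell import manip
print(manip.sign_off())"
```

```text
the job is handed in; nothing more can be done
None
```

The gauge is standing in the middle fork with the yellow leaf binding, and the small brass weight is on the yellow spot. I handed the job in at about 20.5 s; `sign_off` gave no verdict.

**Gauge:** I lifted it from the stand and lowered it into the middle gap. The steel and blue leaves went in freely. The vertical wrist force then changed from -2.3 to +6.2 N when the yellow leaf met the jaws, so the gap is 36 mm.

**Last checks:**
- **Gauge height:** the handle top measured 153.4 mm, against 154 mm expected if yellow binds.
- **Gauge position:** it looks upright in both views. It is about 2 mm from my estimate of the fork centre across the gap (x) and 1 mm along it (y). A rougher estimate from the red leaf put it about 4 mm off in x. Both are inside the 10 mm and 15 mm limits.
- **Weight:** it stands upright, about 2 mm from the centre of the yellow spot.
- **Arm:** it is retracted and clear of everything, and no force limit was approached.

**Disagreements:**
- **Contact height:** the yellow leaf touched about 3 to 4 mm lower on the arm's height reading than I had predicted.
- **Cameras:** my fork estimates from the side and top views differed by up to 5 mm in y; I followed the top view.

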